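# Put the V-block back into its hidden seat under the shelf

### The arm

A 7-joint arm with a two-finger parallel gripper is mounted at the origin on the work surface. World frame = base frame: x ahead of the robot, y to its left, z up, the work surface at z = 0. Lengths are in m, angles in rad, forces in N, time in s.
With the tool pointing down it reaches from about 0.425 to 1.025 m from the base axis. Payload 9.4 kg.
Tool frame: the origin (TCP) lies on the centre line of the jaws, within the pads' length; the fingertips stand arm.tcp_to_tips ahead of it and the grasp point (between the pads) lies 5 mm behind it (arm.tcp_to_tips is the distance from the TCP to the fingertips, in m); z points along the fingers, y is the line along which they close (so a half turn about z gives the same grasp; the last joint's range is limited). The gripper opens to 93 mm and grips with 3 to 60 N. Pads are 15 mm wide; open, the fingers measure 128 mm over their backs; the gripper's body (75 mm by 188 mm) begins 65 mm behind the grasp point.
Start: joints at [-1.209, 0.599, -0.003, 1.599, 0.002, 0.943, -0.08], TCP at [0.308, 0.656, 0.233] pointing down, gripper open.
Joint ranges: [-2.57, 2.57], [-0.35, 1.97], [-1.29, 1.29], [0.11, 2.56], [-1.05, 4.19], [0.11, 1.86], [-2.63, 2.63]. Speed limits (rad/s): [2.22, 2.22, 3.01, 3.01, 3.14, 3.14, 3.14].

### API

Orientations are given as a unit quaternion [x, y, z, w].
In Python, from rig import arm gives the robot as it stands. The module is installed in compiled form; this text tells all that it offers. Calls block until the motion is done:
- arm.move_ptp(position, orientation): joint-space move of the TCP to a pose.
- arm.line_to(position, rotation=None, velocity=0.15, guard=None): straight line of the TCP; rotation=None keeps the orientation; velocity is the mean speed in m/s. With guard (N) it stops when the force on the tool has changed by that much, and returns True; else False.
- arm.movej(angles): joint-space move.
- arm.command_gripper(opening, squeeze=None): finger opening in m; squeeze is the grip in N (None keeps the last); returns when the fingers have stopped.
- arm.wait(seconds).
- arm.ik(position, orientation): joint angles nearest the present ones, or None.
- arm.get_state(): the state.
- arm.capture(name): name is "side" or "top"; returns (picture, depth): 480x640x3 uint8, red, green, blue; 480x640 float32, m along the optical axis (not along the pixel's ray), 0 where there is no reading.
- arm.camera_params(name): a dict with "K" (3x3 intrinsics, pixels), "D" ([k1, k2, p1, p2, k3] as OpenCV has them; the pictures are not rectified), "R" (3x3) and "t" (3): a world point X has camera coordinates R X + t. Camera axes: x right, y down, z forward; pixel columns grow to the right and rows downward; lengths in m; the calibration is good to about 2 mm. A picture is of the moment at which its call begins. camera_params takes no time and is no camera call.
A pose or a line that the arm cannot do raises arm.PlanningError and nothing moves.
- arm.close_job(): hands the job in; it is judged then, once.
The state is a dict: "clock": time; "joints": joint angles; "qvel": joint speeds; "effort": joint torques, N m; "tcp_pos": TCP position; "ee_rot": TCP orientation; "wrist_force": force on the tool from outside, world axes, zero at the start; "moment": the same for the moment, N m; "grip_width": finger opening in m; "grasp_force": force on a finger pad.
Only numpy, scipy, OpenCV 4.12 (cv2) and the standard library are available. Lean on these libraries where they do the work, as an engineer would, in place of code of your own. Each camera call takes 0.05 s, during which the arm holds its last target. There are 200 camera calls.

### The job

Put the loose V-block away in the small blue rack: lift it off the bench, set it down flat in the empty middle lane in front of the upper shelf and let go, then push it straight back under the shelf until it drops into its seat and lies flat there. How deep the seat and its end stop lie is different every time and cannot be seen, so feel for the stop and do not ram the block against it. Leave the other tooling parts where they are.

Things in the scene. Friction and masses are not known exactly. Their poses are not given: they have to be found in the camera images.
- vblock: Loose aluminium V-block, 90 long (x) x 50 wide (y) x 45 high (z) mm, about 0.35 to 0.7 kg, with flat upright sides and a V-groove (34 mm wide at the top, 17 mm deep) along its length in the top. Same after a half turn. Origin: centre of its underside. Starts groove up on the bench, some way in front of the rack's open end (towards -y).
- rack: Blue steel bench rack, fixed, 260 mm wide (y), open end facing to the robot's right (about -y). Origin: at bench height on the middle lane's centre line, below the front edge of the upper shelf; x points into the rack (about to world +y). Its side lanes hold fixed parts at x > 30 mm, up to 90 mm above the bench. Parts on the shelf reach 220 mm above the bench.
- lane (a point): Open front end of the middle lane, on the deck's top, lane centre: rack x = -150 mm, 20 mm above the bench. The flat deck runs from here into the rack. The lane is 60 mm wide between two rails 6 mm thick and 300 mm long, tops 28 mm above the bench. Axes as the rack.
- shelf_edge (a point): Middle of the upper shelf's front lower edge: rack x = 0, 155 mm above the bench. The shelf is 20 mm thick and reaches 160 mm further in x. Axes as the rack.
- seat_area (a point): Not the seat itself: marks rack x = 0 at the seat floor's height, 14 mm above the bench. Under the shelf the lane's deck ends in a step 6 mm down at a hidden rack x from 0 to 36 mm. Behind the step is the seat, a flat pocket 96 mm long, ended by a rigid upright stop. Seated, the V-block lies flat with its rear end 0 to 42 mm behind the shelf's front edge.
- sleeve: Bystander: loose steel sleeve (open tube), 64 mm outer diameter, 55 mm high, upright on the bench beside the V-block, nearer to the robot or further away. Origin: centre of its underside.
- collar: Bystander: loose dark stepped collar, flange 68 mm diameter, 40 mm high, on the bench behind the rack's closed end (about +y). Origin: centre of its underside.
- clamp: Bystander: loose flat steel clamp plate with two holes, 50 x 80 x 14 mm, on the bench behind the rack's closed end (about +y). Origin: centre of its underside.

How it is judged:
On the way:
1. the V-block stands flat on the deck of the middle lane, in front of the shelf, let go (y of vblock in the frame of rack between -0.009 and 0.009 m and x of vblock in the frame of rack between -0.125 and -0.01 m and z of vblock in the frame of rack between 0.018 and 0.0225 m and angle between vblock's own z axis and vertical below 0.04 rad and contact force between the fingers and vblock below 0.2 N), for 0.2 s.
At the end, for the whole second after the job is handed in: The V-block rests in the hidden seat of the middle lane: underside less than 16.2 mm above the bench (the seat floor is at 14 mm, the deck at 20 mm), flat within 0.03 rad, within 9 mm of the lane's centre line, its centre 40 to 95 mm behind the shelf's front edge, at rest (y of vblock in the frame of rack between -0.009 and 0.009 m and x of vblock in the frame of rack between 0.04 and 0.095 m and z of vblock in the frame of rack below 0.0162 m and angle between vblock's own z axis and vertical below 0.03 rad and linear speed of vblock below 0.02 m/s); the robot touches nothing.
It fails at once if the V-block under the shelf is rammed against the rack or its stop (more than 40 N between them) (contact force between vblock and rack above 40 N and x of vblock in the frame of rack above 0 m).
It fails at once if the sleeve is moved by more than 25 mm (distance of sleeve from where it was at the start of the episode above 0.025 m).
It fails at once if the collar is moved by more than 25 mm (distance of collar from where it was at the start of the episode above 0.025 m).
It fails at once if the clamp is moved by more than 25 mm (distance of clamp from where it was at the start of the episode above 0.025 m).
It also fails if it takes over 69 s, if anything falls off the work surface, if the arm or the gripper's body presses on something with over 40 N, if the wrist force passes 120 N, or if a joint passes its speed limit or range.

## Working session

There is one attempt and no reset: what is moved stays moved. The work goes in short steps, each a Python script; the robot and the scene stay as the last script left them, time stands still between calls to the robot, and variables do not carry over. Pictures are saved under pics/ and viewed, at most 10 in all, crops included, and the job is handed in when it is done.

```bash
mkdir -p pics
python3 - <<'E'
from rig import arm
import cv2, numpy as np
for n in ("side","top"):
    p,d=arm.capture(n); cv2.imwrite(f"pics/{n}0.png",p[:,:,::-1]); np.savez(f"{n}0.npz",p=p,d=d)
    c=arm.camera_params(n); print(n,c, (d>0).mean())
print(arm.get_state(), arm.tcp_to_tips)
E
```

```text
side {'K': array([[548.44756125,   0.        , 318.09824587],
       [  0.        , 548.44756125, 238.64310412],
       [  0.        ,   0.        ,   1.        ]]), 'D': array([-0.07193386,  0.        ,  0.        ,  0.        ,  0.        ]), 'R': array([[-0.27502141, -0.96139552,  0.00904829],
       [-0.90665482,  0.25620759, -0.3351637 ],
       [ 0.31990664, -0.10038087, -0.94211646]]), 't': array([0.13968212, 0.54585101, 1.07727192])} 0.9960188802083333
top {'K': array([[512.89620523,   0.        , 319.4537037 ],
       [  0.        , 512.89620523, 227.01293223],
       [  0.        ,   0.        ,   1.        ]]), 'D': array([0.05200557, 0.        , 0.        , 0.        , 0.        ]), 'R': array([[-0.02478861, -0.9996773 ,  0.00555208],
       [-0.99791318,  0.02441287, -0.05977704],
       [ 0.0596222 , -0.00702228, -0.99819631]]), 't': array([-0.00686979,  0.53812287,  1.17058502])} 0.9960286458333333
{'clock': 0.1, 'joints': array([-1.20868765,  0.60006019, -0.00253144,  1.60002518,  0.00181339,
        0.9429097 , -0.07978659]), 'qvel': array([ 0.00323359, -0.0044051 , -0.00096474, -0.00025837,  0.00112546,
        0.00117364, -0.00128868]), 'effort': array([ 3.95978874e-03, -7.66557598e+01,  1.50178827e+00, -2.52932382e+01,
       -5.23200911e-02,  1.35670821e-02,  6.88324440e-05]), 'tcp_pos': array([0.30787155, 0.65593334, 0.23184443]), 'ee_rot': array([ 2.17614112e-01,  9.76034634e-01, -6.95821761e-04, -7.93065602e-05]), 'wrist_force': array([-0.30091732,  0.67056764, -0.09963113]), 'moment': array([ 0.02074231, -0.02566699,  0.01866759]), 'grasp_force': 0.0, 'grip_width': 0.09308673671854865} 0.014
```

View pics/side0.png

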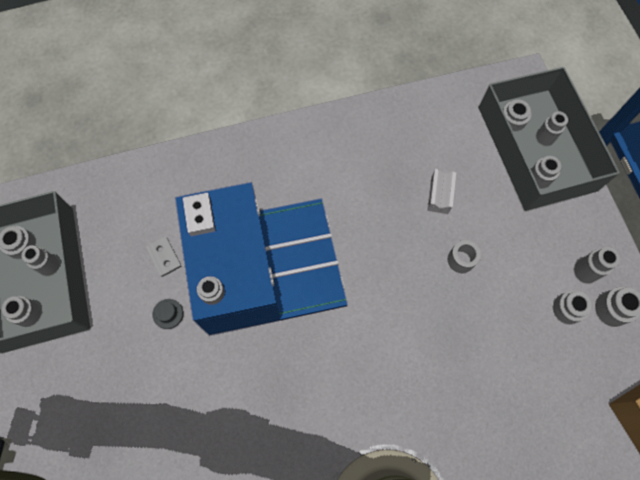

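View pics/top0.png

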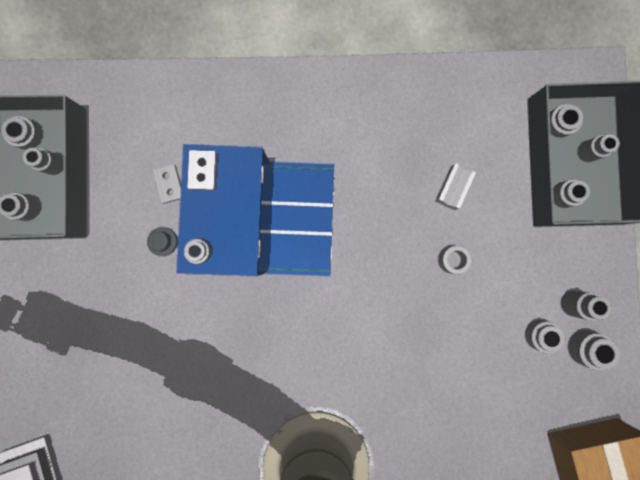

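```bash
cat > h.py <<'E'
import cv2, numpy as np
from rig import arm
CP={n:arm.camera_params(n) for n in("side","top")}
def norm(n,uv):
    c=CP[n]; return cv2.undistortPoints(np.asarray(uv,float).reshape(-1,1,2),c["K"],c["D"]).reshape(-1,2)
def plane(n,uv,z):
    c=CP[n]; r=np.c_[norm(n,uv),np.ones(len(np.reshape(uv,(-1,2))))]@c["R"]; o=-c["R"].T@c["t"]
    return o+r*((z-o[2])/r[:,2:])
def tri(a,b):   # a side px, b top px
    P=[np.c_[CP[n]["R"],CP[n]["t"]] for n in("side","top")]
    X=cv2.triangulatePoints(*P,norm("side",a).T,norm("top",b).T); return (X[:3]/X[3]).T
def cloud(n,d):
    c=CP[n]; v,u=np.mgrid[:480,:640]; q=norm(n,np.c_[u.ravel(),v.ravel()]); z=d.ravel()[:,None]
    return ((np.c_[q*z,z]-c["t"])@c["R"]).reshape(480,640,3)
def blob(n,p,box,thr):
    x0,y0,x1,y1=box; g=cv2.cvtColor(p,cv2.COLOR_RGB2GRAY); m=np.zeros_like(g); m[y0:y1,x0:x1]=(g[y0:y1,x0:x1]>thr)*255
    cs=cv2.findContours(m,cv2.RETR_EXTERNAL,cv2.CHAIN_APPROX_NONE)[0]; return sorted(cs,key=cv2.contourArea)[::-1]
E
python3 - <<'E'
from h import *
np.set_printoptions(precision=4,suppress=True)
boxes={"side":dict(vb=(415,155,475,225),sl=(440,232,490,280),r1=(255,228,345,258),r2=(258,255,350,284)),
"top":dict(vb=(430,150,490,220),sl=(430,235,480,280),r1=(250,195,345,211),r2=(250,224,345,241))}
for n in("side","top"):
    f=np.load(n+"0.npz"); p,d=f["p"],f["d"]; W=cloud(n,d); g=cv2.cvtColor(p,cv2.COLOR_RGB2GRAY)
    for k,z0 in(("vb",.04),("sl",.05)):
        x0,y0,x1,y1=boxes[n][k]; w=W[y0:y1,x0:x1].reshape(-1,3)
        t=w[w[:,2]>.02]; print(n,k,"zpct",np.percentile(t[:,2],[5,50,95,99]),"n",len(t))
        t=w[w[:,2]>z0-.005]; r=cv2.minAreaRect((t[:,:2]*1000).astype(np.float32)); print("  rect mm",r, "bench z",np.median(w[w[:,2]<.015][:,2]))
    for k in("r1","r2"):
        x0,y0,x1,y1=boxes[n][k]; hsv=cv2.cvtColor(p,cv2.COLOR_RGB2HSV)[y0:y1,x0:x1]
        v,u=np.nonzero((hsv[...,2]>190)&(hsv[...,1]<60)); uv=np.c_[u+x0,v+y0]
        X=plane(n,uv,.028); w=W[uv[:,1],uv[:,0]]
        c=X[:,:2].mean(0); _,_,V=np.linalg.svd(X[:,:2]-c); a=V[0]*np.sign(V[0,1]); s=(X[:,:2]-c)@a
        print(n,k,"c",c,"dir",a,np.degrees(np.arctan2(a[1],a[0])),"ends",c+a*s.min(),c+a*s.max(),"w",np.ptp((X[:,:2]-c)@V[1]),"depth z",np.median(w[:,2]))
    # shelf top: points z~.175 blue
    hsv=cv2.cvtColor(p,cv2.COLOR_RGB2HSV); blue=(hsv[...,0]>100)&(hsv[...,0]<125)&(hsv[...,1]>120)
    m=blue&(np.abs(W[...,2]-.175)<.006); m=cv2.morphologyEx(m.astype(np.uint8),cv2.MORPH_OPEN,np.ones((3,3)))
    v,u=np.nonzero(m); w=W[v,u]; X=plane(n,np.c_[u,v],.175); r=cv2.minAreaRect((X[:,:2]*1000).astype(np.float32)); print(n,"shelf z",np.median(w[:,2]),r,cv2.boxPoints(r))
    m=blue&(np.abs(W[...,2]-.02)<.006); m=cv2.morphologyEx(m.astype(np.uint8),cv2.MORPH_OPEN,np.ones((3,3))); v,u=np.nonzero(m);X=plane(n,np.c_[u,v],.02); r=cv2.minAreaRect((X[:,:2]*1000).astype(np.float32)); print(n,"deck",np.median(W[v,u][:,2]),r,cv2.boxPoints(r))
ims=[]
for n,b in(("side",(400,140,500,290)),("top",(410,140,510,290))):
    p=np.load(n+"0.npz")["p"]; ims.append(cv2.resize(p[b[1]:b[3],b[0]:b[2],::-1],None,fx=4,fy=4,interpolation=cv2.INTER_CUBIC))
cv2.imwrite("pics/crop1.png",np.hstack(ims))
E
```

```text
side vb zpct [0.0262 0.0387 0.0473 1.1966] n 897
  rect mm ((412.4654541015625, -146.04931640625), (71.48439025878906, 665.172607421875), 48.12300491333008) bench z -0.0007325455974442025
side sl zpct [0.0239 0.0518 0.0576 1.1966] n 640
  rect mm ((343.88616943359375, -118.33120727539062), (63.53800582885742, 536.19921875), 28.332122802734375) bench z -0.00043649279574389403
side r1 c [0.5916 0.0184] dir [0.0636 0.998 ] 86.35432848692182 ends [ 0.5872 -0.0504] [0.5959 0.0854] w 0.003023446740825138 depth z 0.027522430538861123
side r2 c [0.5259 0.0248] dir [0.0613 0.9981] 86.48646603686544 ends [ 0.5216 -0.0451] [0.53  0.091] w 0.003849030691544253 depth z 0.02717730778057703
side shelf z 0.17441983745849776 ((566.4818115234375, 177.80908203125), (159.12518310546875, 259.5357360839844), 86.41858673095703) [[431.9973 106.508 ]
 [691.0262  90.2957]
 [700.9663 249.1101]
 [441.9374 265.3224]]
side deck 0.01947558231822713 ((557.2669677734375, 26.205127716064453), (149.62501525878906, 258.941650390625), 86.51764678955078) [[423.491  -40.605 ]
 [681.9545 -56.3334]
 [691.0429  93.0153]
 [43
[... 440 characters left out ...]
9981] 86.42361975383918 ends [ 0.5875 -0.0501] [0.5961 0.0876] w 0.007723316652804609 depth z 0.0270837116906364
top r2 c [0.526  0.0238] dir [0.0628 0.998 ] 86.39798330724105 ends [ 0.5216 -0.0461] [0.5302 0.0911] w 0.0077397654809771045 depth z 0.026947042187386347
top shelf z 0.17492533444974218 ((568.6467895507812, 179.4087677001953), (159.9521942138672, 256.6911315917969), 86.37073516845703) [[435.4961 107.7174]
 [691.6725  91.4687]
 [701.7975 251.1002]
 [445.6211 267.3488]]
top deck 0.019918610627635606 ((559.6129760742188, 33.72365951538086), (163.89712524414062, 256.8153381347656), 86.41917419433594) [[426.3378 -40.045 ]
 [682.6517 -56.0848]
 [692.8882 107.4923]
 [436.5742 123.5321]]
```

View pics/crop1.png

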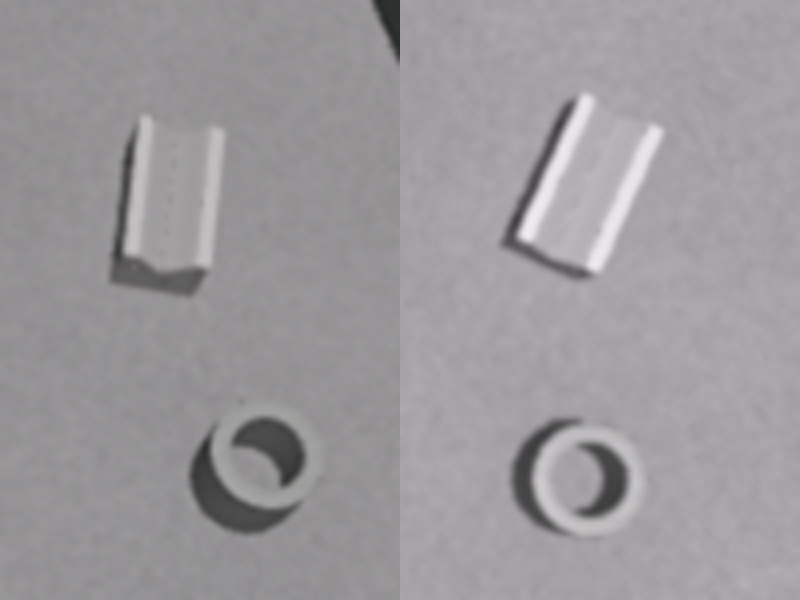

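V-block corners in px: side about (435,169), (456,172), (452,207), (430,204); top about (455,164), (476,172), (459,208), (439,199). The sleeve is at side (466,254), top (457,260). The rack fit from both views agrees: rails are 66 mm apart at z≈0.027, the shelf is at 0.175, and yaw is 86.4°.

```bash
cat >> h.py <<'E'
from scipy.spatial.transform import Rotation as Rn
YAW=np.radians(86.42); O=np.array([.5638,.1005,0]); RX=np.array([np.cos(YAW),np.sin(YAW),0]); RY=np.array([-RX[1],RX[0],0]); Z=np.array([0,0,1.])
def rk(x,y,z): return O+RX*x+RY*y+Z*z
def ori(fwd,tilt=0,flip=1):
    """tool z tilted from straight down by tilt towards fwd; closing line = horizontal normal of fwd"""
    z=np.sin(tilt)*fwd-np.cos(tilt)*Z; y=flip*np.cross(Z,fwd); x=np.cross(y,z)
    return Rn.from_matrix(np.c_[x,y,z]).as_quat()
def corners(n,p,box,thr=185):
    g=cv2.cvtColor(p,cv2.COLOR_RGB2GRAY); m=np.zeros_like(g); x0,y0,x1,y1=box; m[y0:y1,x0:x1]=g[y0:y1,x0:x1]>thr
    v,u=np.nonzero(m); X=plane(n,np.c_[u,v],.045)[:,:2]; r=cv2.minAreaRect((X*1000).astype(np.float32))
    return np.c_[u,v],r
E
python3 - <<'E'
from h import *
np.set_printoptions(precision=4,suppress=True)
a=[(435,169),(456.25,172.5),(452,207.5),(430.5,204.2)]; b=[(455.5,163.7),(475.7,172),(459.2,208),(439.2,199.5)]
a=np.array(a)-.4;b=np.array(b)-.4
X=tri(a,b); print(X,X.mean(0)); print([np.linalg.norm(X[i]-X[(i+1)%4]) for i in range(4)])
for n,box in(("side",(415,155,475,225)),("top",(430,150,490,220))):
    p=np.load(n+"0.npz")["p"]
    for t in (175,190): uv,r=corners(n,p,box,t); print(n,t,len(uv),r)
print("sleeve",tri([(466,253.6)],[(457,259.6)]))
s=arm.get_state(); 
for ang in (-24,):
  for f in(1,-1):
    L=np.array([np.cos(np.radians(ang)),np.sin(np.radians(ang)),0])
    print("pick",arm.ik([.64,-.27,.03],ori(L,0,f)))
    print("place",arm.ik(rk(-.075,0,.05),ori(RX,0,f)))
    for t in(35,45,55):
        for x in(-.13,-.02,.045): print("push",f,t,x,arm.ik(rk(x,0,.0285)-.014*(np.sin(np.radians(t))*RX-np.cos(np.radians(t))*Z),ori(RX,np.radians(t),f)))
E
```

```text
[[ 0.6729 -0.331   0.0462]
 [ 0.6534 -0.3781  0.0404]
 [ 0.5727 -0.3378  0.0382]
 [ 0.5933 -0.2925  0.0396]] [ 0.6231 -0.3348  0.0411]
[np.float64(0.051319396752624265), np.float64(0.09025830134684834), np.float64(0.04976921169653425), np.float64(0.08867224611477012)]
side 175 212 ((623.0958862304688, -335.3772888183594), (49.048648834228516, 86.30668640136719), 63.77910614013672)
side 190 39 ((621.262939453125, -333.9098205566406), (43.60923767089844, 80.28950500488281), 63.994205474853516)
top 175 837 ((623.0228271484375, -334.84075927734375), (52.358150482177734, 91.78270721435547), 64.13642120361328)
top 190 352 ((622.7329711914062, -334.6112060546875), (51.171634674072266, 89.96160125732422), 63.31694030761719)
sleeve [[ 0.4553 -0.3255  0.0492]]
pick [ 0.4075  0.8031 -0.1445  1.7929  0.1964  0.5595  1.2917]
place [ 0.1559  0.7079 -0.4483  2.0937  0.6567  0.4798  2.2849]
push 1 35 -0.13 [ 0.2965  0.804  -0.0039  2.0641 -1.0113  0.7156 -1.984 ]
push 1 35 -0.02 [ 0.3458  0.8152 -0.3614  2.1073 -0.9392  0.4392 -2.22  ]
push 1 35 0.045 [ 0.6699  1.1089 -1.1326  2.0934  0.9591  0.4177
[... 555 characters left out ...]
 -0.3074  0.3618  0.0969]
push -1 35 -0.13 [ 0.6346  0.858  -0.5186  2.0412 -0.4733  0.4845  0.6293]
push -1 35 -0.02 [ 0.5182  0.8754 -0.6298  2.0961 -0.4663  0.3191  0.4628]
push -1 35 0.045 [ 0.4299  0.887  -0.6747  2.1069 -0.4545  0.236   0.3552]
push -1 45 -0.13 [ 0.7139  0.9349 -0.5325  2.0034 -0.6137  0.5994  0.8302]
push -1 45 -0.02 [ 0.6593  0.9855 -0.734   2.0738 -0.54    0.3712  0.6228]
push -1 45 0.045 [ 0.594   1.0159 -0.8167  2.0954 -0.4841  0.2538  0.4868]
push -1 55 -0.13 [ 0.8305  1.0485 -0.6317  1.9556 -0.5856  0.6848  0.8559]
push -1 55 -0.02 [ 0.8066  1.1406 -0.8811  2.04   -0.4083  0.4144  0.5751]
push -1 55 0.045 [ 0.7521  1.1948 -0.9856  2.0709 -0.2349  0.278   0.3419]
```

Run:
```python
from h import *
np.set_printoptions(precision=4,suppress=True)
a=np.radians(-25.9); L=np.array([np.cos(a),np.sin(a),0]); q=ori(L,0,-1); c=np.array([.623,-.335,0])
s=arm.get_state(); p=s["tcp_pos"].copy(); p[2]=.38
arm.line_to(p,velocity=.25)
arm.move_ptp(c+.30*Z,q); arm.line_to(c+.08*Z,velocity=.25)
print(arm.line_to(c+.028*Z,velocity=.06,guard=8), arm.get_state()["tcp_pos"])
arm.command_gripper(.03,35); s=arm.get_state(); print("grip",s["grip_width"],s["grasp_force"],s["clock"])
arm.line_to(c+.20*Z,velocity=.15); s=arm.get_state(); print("lift",s["grip_width"],s["grasp_force"],s["wrist_force"],s["clock"])
for n in("side","top"):
    pic,d=arm.capture(n); cv2.imwrite(f"pics/{n}1.png",pic[:,:,::-1])
```

```text
False [ 0.6231 -0.3352  0.0283]
grip 0.049827978690501144 34.99626249074936 7.2667
lift 0.04979185024678567 34.99365583062172 [ 0.3234  0.6785 -7.2507] 8.5667
```

View pics/side1.png

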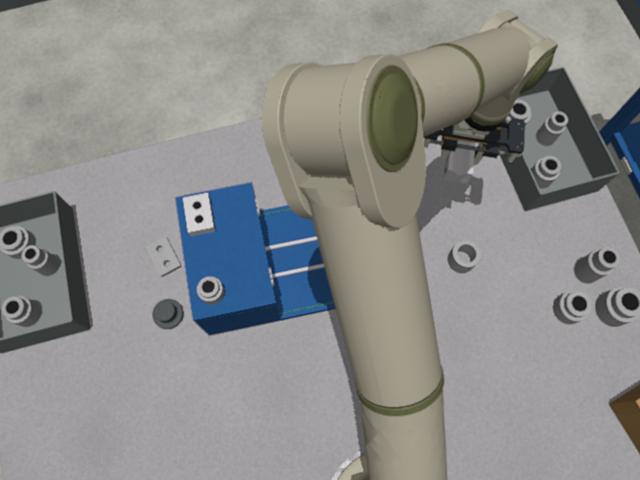

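The block is held (grip width 49.8 mm, about 7.3 N of weight) at side px (462,175). The sleeve is unmoved at (464,256). Next is placing it in the lane.

Run:
```python
from h import *
np.set_printoptions(precision=4,suppress=True)
q=ori(RX,0,-1)
arm.move_ptp(rk(-.08,0,.20),q); arm.line_to(rk(-.08,0,.062),velocity=.15); arm.wait(.3)
print(arm.get_state()["wrist_force"])
hit=arm.line_to(rk(-.08,0,.0455),velocity=.02,guard=4); s=arm.get_state(); print(hit,s["tcp_pos"],s["wrist_force"],s["clock"])
```

```text
[ 0.2678 -0.4808 -6.5105]
True [0.5586 0.0207 0.0478] [ 0.2108 -0.089   5.9827] 12.0667
```

Run:
```python
from h import *
np.set_printoptions(precision=4,suppress=True)
arm.command_gripper(.07); arm.wait(.5); s=arm.get_state(); print(s["grasp_force"],s["tcp_pos"],s["grip_width"])
arm.line_to(rk(-.08,0,.20),velocity=.2)
arm.line_to(rk(-.22,0,.22),velocity=.25); arm.command_gripper(0.0,20)
q=ori(RX,np.radians(45),-1)
arm.move_ptp(rk(-.26,0,.20),q)
s=arm.get_state(); print(s["tcp_pos"],s["joints"],s["grip_width"],s["clock"])
ims=[]
for n in("side","top"):
    p,d=arm.capture(n); np.savez(n+"2.npz",p=p,d=d); ims.append(cv2.resize(p[150:310,240:380,::-1],None,fx=2.85,fy=2.85))
cv2.imwrite("pics/both2.png",np.hstack(ims)[:, :800])
```

```text
0.0 [0.5577 0.0208 0.0471] 0.0699167543029534
[ 0.5477 -0.1581  0.2001] [ 0.565   0.6691 -0.0352  1.8534 -0.7311  1.1603  0.9619] 0.0001653556609623851 16.9167
```

View pics/both2.png

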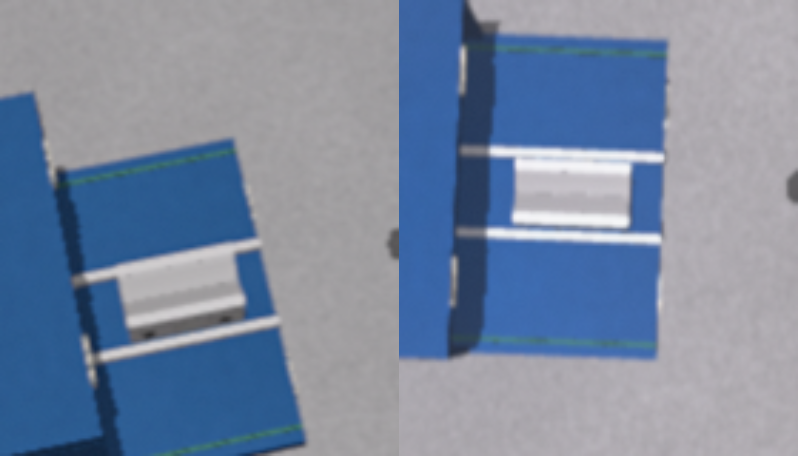

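The block sits flat and centred between the rails, at crop px (187,290) in side and (572,190) in top. Next is the push with closed, tilted fingers.

```bash
cat >> h.py <<'E'
T45=np.radians(45)
def tip(x,z,y=0): return rk(x,y,z)-.014*(np.sin(T45)*RX-np.cos(T45)*Z)
def tx(): 
    s=arm.get_state(); d=s["tcp_pos"]+.014*(np.sin(T45)*RX-np.cos(T45)*Z)-O; f=s["wrist_force"]
    return np.round([d@RX,d@RY,d[2],f@RX,f@RY,f[2],s["clock"]],4)
E
python3 - <<'E'
from h import *
arm.line_to(tip(-.17,.10),velocity=.2)
print(arm.line_to(tip(-.17,.031),velocity=.1,guard=8),tx())
arm.wait(.2); print(tx())
print(arm.line_to(tip(-.10,.031),velocity=.04,guard=10),tx())
print(arm.line_to(tip(-.055,.031),velocity=.04,guard=10),tx())
E
```

```text
False [-1.70000e-01 -1.00000e-04  3.11000e-02 -8.22000e-02 -8.33100e-01
 -3.90000e-01  1.86083e+01]
[-1.70100e-01 -3.00000e-04  3.16000e-02 -2.78400e-01  6.09800e-01
 -3.33000e-01  1.88083e+01]
False [-1.00800e-01 -5.00000e-04  3.09000e-02 -5.63040e+00 -3.11000e-01
  2.49920e+00  2.07083e+01]
False [-5.52000e-02 -1.00000e-04  3.09000e-02 -3.78660e+00 -5.69000e-01
  6.23600e-01  2.19833e+01]
```

Run:
```python
from h import *
print(arm.line_to(tip(-.012,.031),velocity=.03,guard=10),tx())
for i in range(14):
    h=arm.line_to(tip(-.008+.004*i,.031),velocity=.01,guard=7); t=tx(); print(h,t)
    if h or t[3]<-12: break
```

```text
False [-1.21000e-02 -0.00000e+00  3.13000e-02 -5.72260e+00 -7.51700e-01
  4.82370e+00  2.35667e+01]
False [-7.60000e-03  1.00000e-04  3.11000e-02 -2.96410e+00 -3.84600e-01
  1.00350e+00  2.41167e+01]
False [-4.00000e-03  2.00000e-04  3.09000e-02 -3.01180e+00 -6.67100e-01
 -1.57730e+00  2.46667e+01]
False [ 3.00000e-04  1.00000e-04  3.11000e-02 -2.55830e+00 -6.09800e-01
 -5.40800e-01  2.52167e+01]
False [ 4.20000e-03  0.00000e+00  3.11000e-02 -1.99080e+00  5.91200e-01
 -1.56990e+00  2.57667e+01]
False [ 8.20000e-03  0.00000e+00  3.11000e-02 -1.34940e+00  2.27700e-01
 -1.04630e+00  2.63167e+01]
False [ 1.22000e-02  0.00000e+00  3.11000e-02 -2.19030e+00  6.12000e-02
 -1.49990e+00  2.68667e+01]
False [ 1.62000e-02  0.00000e+00  3.11000e-02 -2.18560e+00  1.02100e-01
 -9.03400e-01  2.74167e+01]
False [ 2.02000e-02  1.00000e-04  3.11000e-02 -2.43960e+00  6.10700e-01
 -1.14970e+00  2.79667e+01]
False [ 2.42000e-02  0.00000e+00  3.11000e-02 -1.59410e+00 -1.15620e+00
 -9.86600e-01  2.85167e+01]
False [ 2.81000e-02 -0.00000e+00  3.11000e-02 -3.45240e+00 -6.03900e-01
 -7.35000e-02  2.90667e+01]
True [ 3.0400e-02 -2.0000e-04  3.0500e-02 -2.4776e+00  4.3520e-01  2.4397e+00
  2.9450e+01]
```

Run:
```python
from h import *
arm.wait(.3); print(tx())
for k in range(5):
    x=tx()[0]; h=arm.line_to(tip(x+.002,.031),velocity=.006,guard=7); t=tx(); print(h,t)
    if h and k: break
ims=[]
for n in("side","top"):
    p,d=arm.capture(n); np.savez(n+"3.npz",p=p,d=d); ims.append(cv2.resize(p[150:310,240:380,::-1],None,fx=2.85,fy=2.85))
cv2.imwrite("pics/both3.png",np.hstack(ims)[:, :800])
```

```text
[ 3.010e-02 -2.000e-04  3.000e-02 -9.997e-01 -7.587e-01  7.405e-01
  2.975e+01]
False [ 3.07000e-02 -2.00000e-04  3.02000e-02 -5.99050e+00  1.08010e+00
 -1.18190e+00  3.03417e+01]
False [ 3.08000e-02 -2.00000e-04  3.01000e-02 -7.92210e+00  1.19910e+00
  3.46100e-01  3.05917e+01]
False [ 3.08000e-02 -2.00000e-04  3.01000e-02 -7.01920e+00  1.08490e+00
  8.63400e-01  3.08417e+01]
False [ 3.09000e-02 -2.00000e-04  3.01000e-02 -8.32410e+00  1.14540e+00
  1.32740e+00  3.10917e+01]
False [ 3.09000e-02 -3.00000e-04  3.01000e-02 -8.65800e+00  7.38900e-01
  1.03230e+00  3.13417e+01]
```

View pics/both3.png

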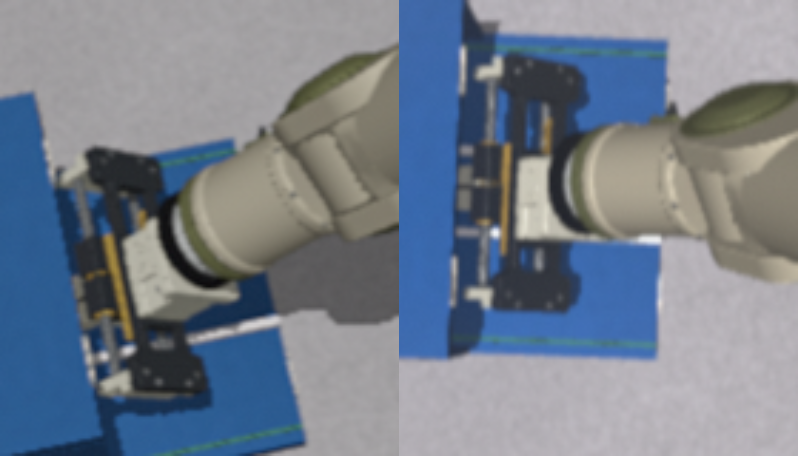

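The stop is felt: 8 N with no further travel, and the rear end at rack x≈0.036, which fits the stated range. The view (gripper at the shelf edge, about (110,280) in the crop) can't show the seat. I'll back off and probe the block's top height with a light touch.

Run:
```python
from h import *
arm.line_to(tip(-.06,.031),velocity=.08); print(tx())
T=np.radians(65); ax=np.sin(T)*RX-np.cos(T)*Z
tp=lambda x,z,y=0: rk(x,y,z)-.014*ax
q=ori(RX,T,-1)
print(arm.ik(tp(.05,.066,.01),q))
arm.line_to(tip(-.06,.082,.01),velocity=.1)
arm.line_to(tp(-.04,.082,.01),q,velocity=.08); 
arm.line_to(tp(.05,.082,.01),velocity=.06,guard=6); arm.wait(.3)
h=arm.line_to(tp(.05,.062,.01),velocity=.01,guard=3.5); s=arm.get_state()
print(h,s["tcp_pos"]+.014*ax-O,s["wrist_force"],s["clock"])
arm.line_to(tp(.05,.082,.01),velocity=.05); arm.line_to(tp(-.1,.09,.01),velocity=.12); print(arm.get_state()["clock"])
```

```text
[-5.930e-02  2.000e-04  3.110e-02 -5.470e-02  2.449e-01 -7.270e-02
  3.275e+01]
[ 0.75923339  1.17702321 -0.90484374  2.08071715 -0.79368584  0.43123775
  0.91953778]
True [-0.00701708  0.05070833  0.06568909] [-0.31580295 -2.1696975   3.3974121 ] 37.35
39.2333
```

The top was touched at T_z 0.0657, against 0.0658 expected when seated and 0.0718 if it were still on the deck. The block is down in the seat, so I'll clear the arm and hand in.

Run:
```python
from h import *
s=arm.get_state(); arm.line_to(s["tcp_pos"]-.08*RX+.12*Z,velocity=.2); arm.wait(.3); print(tx())
print(arm.close_job())
```

```text
[-1.814e-01  1.040e-02  2.056e-01  3.898e-01  1.390e-02 -6.271e-01
  4.040e+01]
the job is handed in; nothing more can be done
None
```

I put the V-block in the middle lane, let go, and pushed it back until I felt the stop at about 8 N. A light touch on its top put the rear end at seated height; the job was handed in at about 40 s, and no verdict came back.

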